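# Close the arch file and switch the fan back on

### The arm

A 7-joint arm with a two-finger parallel gripper is mounted at the origin on the work surface. World frame = base frame: x ahead of the robot, y to its left, z up, the work surface at z = 0. Lengths are in mm, angles in rad, forces in N, time in s.
With the tool pointing down it reaches from about 400 to 875 mm from the base axis. Payload 4.4 kg.
Tool frame: the origin (TCP) lies on the centre line of the jaws, within the pads' length; the fingertips stand ctrl.tcp_to_tips ahead of it and the grasp point (between the pads) lies 2 mm behind it (ctrl.tcp_to_tips is the distance from the TCP to the fingertips, in mm); z points along the fingers, y is the line along which they close (so a half turn about z gives the same grasp; the last joint's range is limited). The gripper opens to 85 mm and grips with 20 to 120 N. Pads are 22 mm wide; open, the fingers measure 114 mm over their backs; the gripper's body (76 mm by 85 mm) begins 54 mm behind the grasp point. The pads swing forward as they close: fully open they stand 13 mm farther back than shut.
Start: joints at [-1.328, 0.628, 0.038, 1.517, -0.027, 0.996, -0.02], TCP at [197.522, 619.276, 248.313] pointing down, gripper open.
Joint ranges: [-3.06, 3.06], [-0.37, 2.12], [-1.25, 1.32], [0.18, 2.47], [-1.1, 4.24], [0.23, 1.98], [-2.94, 2.94]. Speed limits (rad/s): [2.57, 2.57, 3.14, 3.14, 3.14, 3.14, 3.14].

### API

Orientations are given as [roll, pitch, yaw] about the fixed x, y, z axes, in that order (R = Rz(yaw) Ry(pitch) Rx(roll)).
In Python, from cell import ctrl gives the robot as it stands.
- The arm moves only by the shell command python3 -m handwheel 'ROWS'. ROWS is JSON, a list of rows, each a list of 3 entries, a list of its own where there are three numbers: the turn, a rotation vector about the tool's x, y, z in degrees, then the shift along the tool's x, y, z in m, then the closure, from 0 (fully open) to 1 (shut). A call has 1 to 5 rows; each row shifts and turns the commanded pose from where the row before left it, along the tool's axes as they then stand; what a row does not reach is not made up. A row lasts 1/12 s, in which the tool goes at most 41.7 mm and 7.16 degrees, less where a joint would pass 70% of its speed; a pose out of reach is approached as far as the arm can. A call is refused whole if a number of a shift passes 0.0417 or a number of a turn 7.16, either way. A call with a gripper value outside its range is refused whole. The fingers move at their own pace and stop on an object; the grip force is fixed at half the most. Time passes only in rows, so rows that do not move let the fingers close. It gives the time, the measured TCP pose, the force, the opening and the grip force at its end, in the units of the state.
- ctrl.read_state(): the state, without advancing time (a new reading comes with each control period).
- ctrl.get_image(name): name is "side" or "top" or "wrist"; returns a dict with "pixels" (400x640x3 uint8, red, green, blue), "fx", "fy", "cx", "cy" (pixels), "pose" (4x4, takes a point from camera to world coordinates); the wrist camera has in their place "T_tool_cam" (4x4, takes a point from camera to tool coordinates, whose origin is the TCP and whose axes are the flange's). Camera axes: x right, y up, looking along -z (the intrinsics and any distortion apply to the point x, -y, -z); pixel columns grow to the right and rows downward; lengths in mm; the calibration is good to about 2 mm. A picture is of the moment at which its call begins: read the wrist's pose just before it. There is no depth.
- ctrl.finish_job(): hands the job in; it is judged then, once.
The state is a dict: "clock": time; "qpos": joint angles; "qd": joint speeds; "tau": joint torques, N m; "eef_pos": TCP position; "tool_rot": TCP orientation; "force": force on the tool from outside, world axes, zero at the start; "torque": the same for the moment, N m; "width": finger opening in mm; "gripper_force": force on a finger pad.
Only numpy, scipy, OpenCV 4.12 (cv2) and the standard library are available. Lean on these libraries where they do the work, as an engineer would, in place of code of your own. Each camera call takes 0.05 s, during which the arm holds its last target. There are 200 camera calls.

### The job

The sheets are on the posts of the open lever arch file: press its lever down until it clicks home and the rings are shut, and only then switch the table fan back on by flipping the bat of its toggle over to the other side, so that no sheets blow away. Do not force either of them, leave the fan's aim and its speed knob as they are, and do not knock over or push away anything else on the table.

Things in the scene. Friction and masses are not known exactly. Their poses are not given: they have to be found in the camera images.
- file: A5 lever arch file lying open and flat, fixed: two red boards 195 mm wide, 3 mm thick, a 70 mm spine strip between them, 250 mm long. Origin: on the table under the spine's middle; x runs along the spine away from the robot, y to the board without rings. On the -y board: the steel ring mechanism, and a 9 mm block of sheets on two fixed posts 50 mm tall, 80 mm apart, at y = -94 mm.
- ring_lever (a joint): Ring lever's travel in rad: 0 = up (rings open, at the start), 1.30 = fully down, flat (rings shut). Steel strip 17 mm wide, 3 mm thick, 79 mm from pivot to end; down, it points to the file's -x, flat, 14 mm over the table. Its spring resists with 1.5 N at its end at first, 6.5 N from half-way on; only past 1.20 rad does it click down and stay.
- lever_pivot (a point): Pivot of the ring lever, 14 mm over the table, with the file's axes; the lever turns about the file's y axis, its end rising from the -x side.
- lever_end (a point): Middle of the rolled end of the ring lever (a roll 10 mm thick and 27 mm wide across), 74 mm from the lever's pivot. At the start it is about 86 mm over the table.
- rings (a joint): Angle of the two curved ring arches in rad, driven by the lever: 0 = wide open, swung over to the file's +y side (at the start), 0.9 = shut on the posts. Shut, the arches stand 68 mm over the table, at x = +-40 mm and y = -45 to -94 mm in the file's frame.
- fan: White table fan, stands firm (does not slide): base 165 x 160 mm, neck at the back, round wire guard 200 mm across, 70 mm deep, top about 300 mm high. Origin: on the table under its middle; its own -x points out of its front, y to the knob's side, z up. The guard overhangs the toggle: a tool pointing straight down cannot reach it; from the front one leaning 35 to 45 degrees (fingers down and in under the guard) can.
- fan_switch (a joint): Angle of the toggle's steel bat in rad, a two-position switch: 0 = off, leaning away from the speed knob by 0.35 rad (at the start), 0.70 = on, leaning as far towards the knob. A spring holds it on either side and snaps it over past the middle (0.35); it takes about 4.5 N at the tip to leave the stop, less towards the middle.
- bat_tip (a point): Outer end of the toggle's bat: a round rod 8 mm thick at the tip, 6 mm lower down, 27 mm long from its pivot, which lies 3 mm over the deck in a steel bush 6 mm high. The bat swings to the fan's own -y (off) and +y (on), about 18 mm from side to side at the tip.
- switch_foot (a point): Point on the fan's deck under the toggle, at x = -76, y = -30, z = 37 mm in the fan's frame and with its axes. The grey deck (70 mm by 140 mm) slopes down to the front by 0.35 rad (20 degrees), and the bat at mid-swing stands square to it.
- fan_head (a joint): How far the fan's head is tipped back about its pivot, in rad: 0 = blowing level, more = blowing upwards (0 to 0.2 at the start). It is held only by friction (0.45 N m) and turns if it is pushed.
- guard_foot (a point): Lowest point of the guard's front rim, in the middle of the fan's width: 100 to 126 mm over the table, and 10 to 21 mm further out to the front than the foot of the bat. The rim is straight up and down (not domed) above it, tipped back by fan_head.
- knob_mark (a point): Mark near the rim of the round black speed knob (32 mm across, 20 mm high, on the same deck as the toggle, its centre 64 mm from the toggle towards the fan's +y). Turning the knob moves the mark.
- syrup_bottle: Amber bottle 54 mm across and 125 mm tall, standing beside the fan's base on the knob's side. Origin under its foot.
- medicine_box: White medicine carton 115 x 50 x 22 mm lying on the empty board of the file. Origin under its middle.
- pen: Blue pen 132 mm long and 10 mm thick, lying on the empty board of the file. Origin under its middle.
- pill_bottle: White plastic jar 52 mm across and 80 mm tall, standing to the right of the file. Origin under its foot.
- calculator: Desk calculator 150 x 105 x 16 mm, lying at the right near the robot. Origin under its middle.
- stapler: Black stapler 140 x 36 x 50 mm beyond the file. Origin under its middle.
- stamp: Rubber stamp 55 x 30 mm and 66 mm tall with a wooden handle, standing beyond the file. Origin under its foot.
Things that resemble listed ones, but are neither listed nor needed, are in the scene too. Of the things like the medicine_box, leave any that is yellow; of the rest the larger one is meant.

How it is judged (in metres and radians):
On the way, in this order (a step that is already met when the one before it is completed fails the run):
1. the lever is fully down and the rings are shut, with the fan still off (value of joint ring_lever above 1.24 rad and value of joint rings above 0.86 rad and value of joint fan_switch below 0.2 rad), for 0.2 s.
2. the fan's toggle is snapped over to on (value of joint fan_switch above 0.63 rad), for 0.1 s.
At the end, for the whole second after the job is handed in: The ring lever is fully down (over 1.24 rad) with the rings shut (over 0.86 rad), the fan's toggle has snapped to on (over 0.63 rad), the guard's foot is within 12 mm and the knob's mark within 6 mm of where they began, and no bystander has been shifted 25 mm or tipped over (value of joint ring_lever above 1.24 rad and value of joint rings above 0.86 rad and value of joint fan_switch above 0.63 rad and distance of guard_foot from where it was at the start of the episode below 0.012 m and distance of knob_mark from where it was at the start of the episode below 0.006 m and distance of each of syrup_bottle, medicine_box, pen, pill_bottle, calculator, stapler, stamp from where it was at the start of the episode below 0.025 m and angle between each of syrup_bottle, medicine_box, pill_bottle, calculator, stapler, stamp's own z axis and vertical below 0.4 rad); the robot touches nothing.
It fails at once if the fan is switched on while the rings are open (value of joint fan_switch above 0.35 rad and value of joint rings below 0.75 rad).
It fails at once if the ring lever (over 35 N) or the toggle (over 20 N) is forced (contact force between ring_lever and the fingers above 35 N or contact force between fan_switch and the fingers above 20 N).
It fails at once if the fan's head is pushed out of its aim (guard foot moved 12 mm) or its speed knob turned (mark moved 6 mm) (distance of guard_foot from where it was at the start of the episode above 0.012 m or distance of knob_mark from where it was at the start of the episode above 0.006 m).
It fails at once if a bystander is shifted by more than 25 mm or tipped over (distance of any of syrup_bottle, medicine_box, pen, pill_bottle, calculator, stapler, stamp from where it was at the start of the episode above 0.025 m or angle between any of syrup_bottle, medicine_box, pill_bottle, calculator, stapler, stamp's own z axis and vertical above 0.4 rad).
It also fails if it takes over 43 s, if anything falls off the work surface, if the arm or the gripper's body presses on something with over 40 N, if the wrist force passes 120 N, or if a joint passes its speed limit or range.

## Working session

There is one attempt and no reset: what is moved stays moved. The work goes in short steps, Python scripts to look and compute and a shell command to move; the robot and the scene stay as the last step left them, time stands still between calls to the robot, and variables do not carry over. Pictures are saved under pics/ and viewed, at most 10 in all, crops included, and the job is handed in when it is done.

```bash
ls; mkdir -p pics; python3 - <<'E'
from cell import ctrl
import cv2,numpy as np
s=ctrl.read_state();print(s, ctrl.tcp_to_tips)
for n in("side","top"):
    d=ctrl.get_image(n);cv2.imwrite(f"pics/{n}0.png",d["pixels"][:,:,::-1]);print(n,{k:v for k,v in d.items() if k!="pixels"})
E
```

```text
pics
{'clock': 0.0, 'qpos': array([-1.32778448,  0.62934218,  0.03838945,  1.51839568, -0.02699391,
        0.99627056, -0.02000035]), 'qd': array([ 6.37937578e-04, -1.01824275e-03,  3.51533516e-04,  4.99000582e-04,
       -1.00132805e-03, -2.76556041e-04, -2.98482485e-05]), 'tau': array([-9.20332859e-04, -5.63391709e+01,  1.22570280e+00, -1.93454736e+01,
        1.09355879e-02,  1.04818345e-02,  1.65523420e-05]), 'eef_pos': array([197.31573666, 618.69871158, 247.3817939 ]), 'tool_rot': array([-3.13969314e+00, -4.34828162e-07,  2.83282562e+00]), 'force': array([0.25263341, 0.57980641, 0.48971242]), 'torque': array([-0.00618813, -0.05880312,  0.02131524]), 'gripper_force': 0.0, 'width': 85.33372105764444} 17.0
side {'fx': 393.7926359650974, 'fy': 393.7926359650974, 'cx': 320.1466971564675, 'cy': 205.2523253015702, 'pose': array([[ 9.89370786e-01,  9.99530222e-02, -1.05616485e-01,
         4.16957062e+02],
       [-1.45188412e-01,  7.19508429e-01, -6.79137648e-01,
        -7.68678046e+02],
       [ 8.11009070e-03,  6.87253238e-01,  7.26372641e-01,
         9.01290880e+02],
       [ 0.00000000e+00,  0.00000000e+00,  0.00000000e+00,
         1.00000000e+00]])}
top {'fx': 371.7365486226526, 'fy': 371.7365486226526, 'cx': 324.5842573737964, 'cy': 205.93167121792072, 'pose': array([[ 3.96335574e-03,  9.96766463e-01, -8.02552765e-02,
         4.45727195e+02],
       [-9.99711159e-01,  5.85188048e-03,  2.33099596e-02,
        -3.98849642e+01],
       [ 2.37042303e-02,  8.01397098e-02,  9.96501749e-01,
         1.37405881e+03],
       [ 0.00000000e+00,  0.00000000e+00,  0.00000000e+00,
         1.00000000e+00]])}
```

View pics/side0.png

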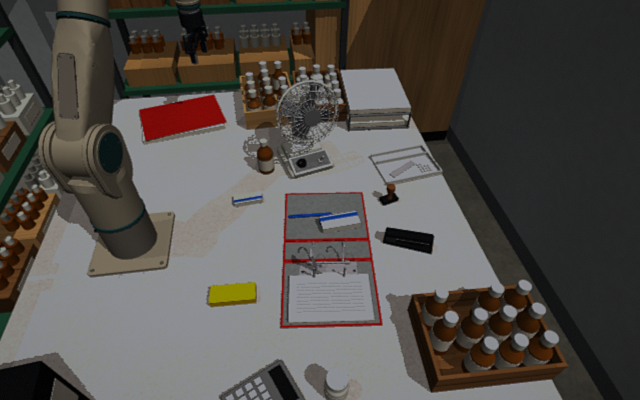

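View pics/top0.png

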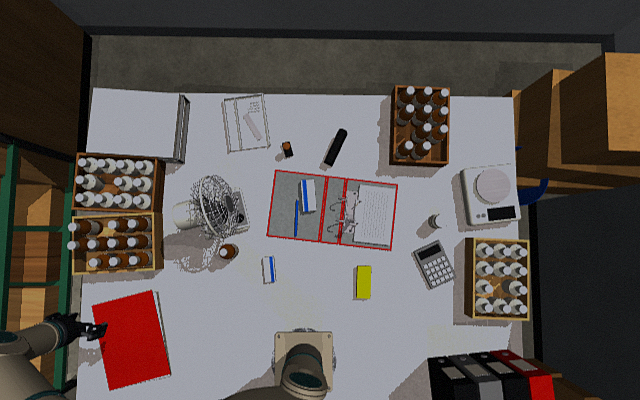

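The side view shows the file around (330,260), the fan at (308,120) with its deck at (317,160). The top view shows the file with corners ≈(274,170),(397,184),(391,250),(267,236), and the fan deck at (238,210). I'll zoom in on the details.

```bash
cat > h.py <<'E'
import numpy as np,cv2
from cell import ctrl
from scipy.spatial.transform import Rotation as R
def Rm(r): return R.from_euler('xyz',r).as_matrix()
def cam(d,s=None):
    if "pose" in d: return d["pose"]
    T=np.eye(4);T[:3,:3]=Rm(s["tool_rot"]);T[:3,3]=s["eef_pos"];return T@d["T_tool_cam"]
def ray(d,u,v,P=None):
    P=d["pose"] if P is None else P
    r=P[:3,:3]@np.array([(u-d["cx"])/d["fx"],-(v-d["cy"])/d["fy"],-1]);return P[:3,3],r/np.linalg.norm(r)
def onz(d,u,v,z,P=None):
    o,r=ray(d,u,v,P);return o+r*(z-o[2])/r[2]
def tri(rays):
    A=sum(np.eye(3)-np.outer(r,r) for o,r in rays);b=sum((np.eye(3)-np.outer(r,r))@o for o,r in rays);return np.linalg.solve(A,b)
def proj(d,p,P=None):
    P=d["pose"] if P is None else P
    q=P[:3,:3].T@(np.array(p)-P[:3,3]);return d["cx"]-d["fx"]*q[0]/q[2],d["cy"]+d["fy"]*q[1]/q[2]
E
python3 - <<'E'
from h import *
t=ctrl.get_image("top");s=ctrl.get_image("side")
for d,n in((t,"top"),(s,"side")):
    h=cv2.cvtColor(d["pixels"],cv2.COLOR_RGB2HSV)
    m=(((h[...,0]<6)|(h[...,0]>174))&(h[...,1]>170)&(h[...,2]>80)).astype(np.uint8)
    m[:, :265 if n=="top" else 270]=0; m[:,420:]=0
    m=m[:300] if n=="top" else m; 
    ys,xs=np.nonzero(m);pts=np.c_[xs,ys].astype(np.float32)
    hull=cv2.convexHull(pts);q=cv2.approxPolyDP(hull,6,True)[:,0];print(n,len(xs))
    for u,v in q: print((u,v),onz(d,u,v,3).round(1))
a=t["pixels"][165:265,170:270];b=t["pixels"][165:265,300:400];c=s["pixels"][70:190,240:370];e=s["pixels"][225:325,275:390]
f=lambda i:cv2.resize(i,(400,300) if 0 else (395,295),interpolation=cv2.INTER_CUBIC)
im=np.vstack([np.hstack([f(a),f(b)]),np.hstack([f(c),f(e)])]);cv2.imwrite("pics/m1.png",im[:,:,::-1])
E
```

```text
top 788
(np.float32(397.0), np.float32(185.0)) [ 636.2 -342.2    3. ]
(np.float32(390.0), np.float32(250.0)) [ 394.8 -313.5    3. ]
(np.float32(267.0), np.float32(235.0)) [448.  138.7   3. ]
(np.float32(275.0), np.float32(170.0)) [689.1 113.    3. ]
side 993
(np.float32(381.0), np.float32(324.0)) [ 637. -345.    3.]
(np.float32(281.0), np.float32(327.0)) [ 394.4 -318.3    3. ]
(np.float32(286.0), np.float32(194.0)) [445.8 135.8   3. ]
(np.float32(361.0), np.float32(193.0)) [686.6 107.    3. ]
```

View pics/m1.png

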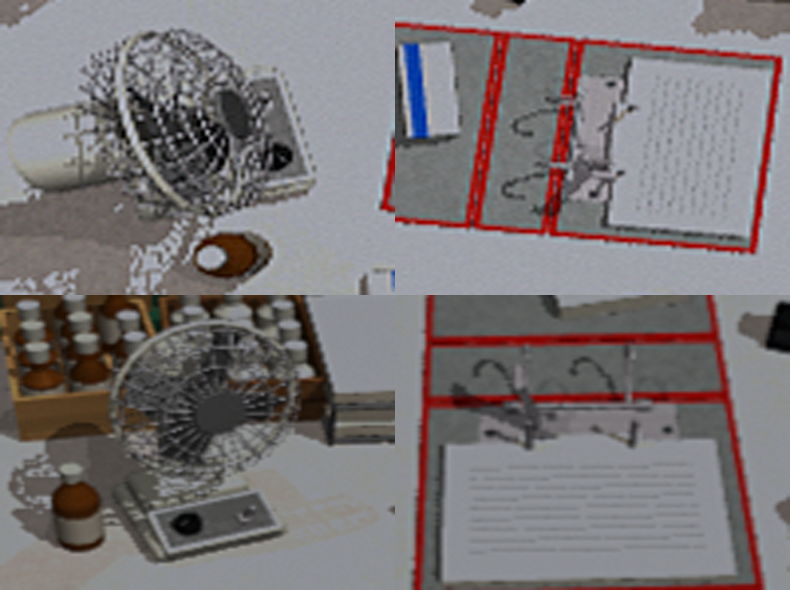

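The mosaic shows the lever as a dark raised strip, with its end at side crop (460,390) and top crop (540,208). The bat shows at side crop (245,513), and the knob at side (186,523) and top (280,157). Next I'll triangulate these.

```bash
python3 - <<'E'
from h import *
t=ctrl.get_image("top");s=ctrl.get_image("side");w=ctrl.get_image("wrist");print(w["T_tool_cam"].round(2),w["fx"])
S=lambda x,y:(240+x*130/395,70+(y-295)*120/295); F=lambda x,y:(275+(x-395)*115/395,225+(y-295)*100/295)
T=lambda x,y:(170+x/3.95,165+y/2.95); U=lambda x,y:(300+(x-395)/3.95,165+y/2.95)
def two(a,b):
    p=tri([ray(t,*a),ray(s,*b)]);return p.round(1),np.round(proj(t,p)-np.array(a),1)
print("levend",two(U(540,208),F(460,388)))
print("knob",two(T(280,157),S(186,523)))
print("frontcorner knobside",two(T(272,203),S(160,555)), "far",two(T(315,187),S(285,528)))
for c in [(160,555),(285,528)]: print("side z15",onz(s,*S(*c),15).round(1))
for c in [(272,203),(315,187),(258,68)]: print("top z25",onz(t,*T(*c),25).round(1))
print("toggle side z50",onz(s,*S(245,513),55).round(1))
yaw=np.radians(-6.5);Rf=R.from_euler('z',yaw).as_matrix();c=np.array([541.5,-103,0])
p=two(U(540,208),F(460,388))[0];print("lev in file",Rf.T@(p-c))
print(onz(t,340,227,100))
E
```

```text
[[-0.0000e+00  9.5000e-01  3.0000e-01  7.6450e+01]
 [ 1.0000e+00  0.0000e+00  0.0000e+00  9.0000e-02]
 [ 0.0000e+00  3.0000e-01 -9.5000e-01 -1.2463e+02]
 [ 0.0000e+00  0.0000e+00  0.0000e+00  1.0000e+00]] 335.32425323735407
levend (array([ 446.7, -116.8,    7. ]), array([-0. ,  0.1]))
knob (array([506.7, 225.5,  51.9]), array([-0.,  0.]))
frontcorner knobside (array([464.5, 245.1, -19.3]), array([ 0.3, -3.4])) far (array([536.6, 171.9,  91.1]), array([  4.7, -19.3]))
side z15 [474.7 206.4  15. ]
side z15 [620.  242.8  15. ]
top z25 [451.9 236.9  25. ]
top z25 [471.5 198.2  25. ]
top z25 [617.7 253.4  25. ]
toggle side z50 [572.6 233.7  55. ]
lev in file [-92.62840757 -24.44295627   7.        ]
[ 476.21034509 -122.82010972  100.        ]
```

```bash
r='x'
python3 -m handwheel '[[[0,0,0],[-0.024,-0.030,-0.01],1],[[0,0,0],[-0.024,-0.030,-0.01],1],[[0,0,0],[-0.024,-0.030,-0.01],1],[[0,0,0],[-0.024,-0.030,-0.01],1],[[0,0,0],[-0.024,-0.030,-0.01],1]]'
python3 -m handwheel '[[[0,0,0],[-0.024,-0.030,0],1],[[0,0,0],[-0.024,-0.030,0],1],[[0,0,0],[-0.024,-0.030,0],1],[[0,0,0],[-0.024,-0.030,0],1],[[0,0,0],[-0.024,-0.030,0],1]]'
```

```text
clock: 0.77
eef_pos: [266.6, 438.1, 298.7]
tool_rot: [3.141, 0.0, 2.833]
force: [0.9, -0.6, -0.3]
width: 25.4
gripper_force: 0.0
clock: 1.18
eef_pos: [335.3, 258.7, 298.6]
tool_rot: [3.141, 0.0, 2.833]
force: [0.6, 0.1, -1.7]
width: -0.2
gripper_force: 0.0
```

```bash
python3 -m handwheel '[[[0,0,0],[-0.024,-0.030,0],1],[[0,0,0],[-0.024,-0.030,0],1],[[0,0,0],[-0.024,-0.030,0],1],[[0,0,0],[-0.024,-0.030,0],1],[[0,0,0],[-0.024,-0.030,0],1]]'
python3 -m handwheel '[[[0,0,0],[-0.020,-0.030,0.01],1],[[0,0,0],[-0.020,-0.030,0.01],1],[[0,0,0],[-0.020,-0.030,0.01],1],[[0,0,-6],[-0.015,-0.030,0.01],1],[[0,0,-5.5],[0,-0.01,0.01],1]]'
python3 -m handwheel '[[[0,0,0],[0,0,0],1],[[0,0,0],[0,0,0],1]]'
python3 - <<'E'
from h import *
s=ctrl.read_state();d=ctrl.get_image("wrist");cv2.imwrite("pics/w1.png",d["pixels"][:,:,::-1]);np.save("w1.npy",cam(d,s));print(s["eef_pos"],s["tool_rot"])
E
```

```text
clock: 1.6
eef_pos: [404.1, 79.4, 298.7]
tool_rot: [3.141, 0.001, 2.833]
force: [0.3, 1.2, 0.4]
width: 0.3
gripper_force: 0.0
clock: 2.02
eef_pos: [438.1, -71.3, 248.3]
tool_rot: [-3.139, 0.003, 3.032]
force: [-0.2, -0.1, -0.1]
width: -0.3
gripper_force: 0.0
clock: 2.18
eef_pos: [436.2, -66.1, 248.1]
tool_rot: [3.141, -0.001, 3.03]
force: [-0.0, 0.2, 1.4]
width: -0.0
gripper_force: 0.0
[436.22463995 -66.09035529 248.06515027] [ 3.14123943e+00 -1.25390258e-03  3.02966554e+00]
```

View pics/w1.png

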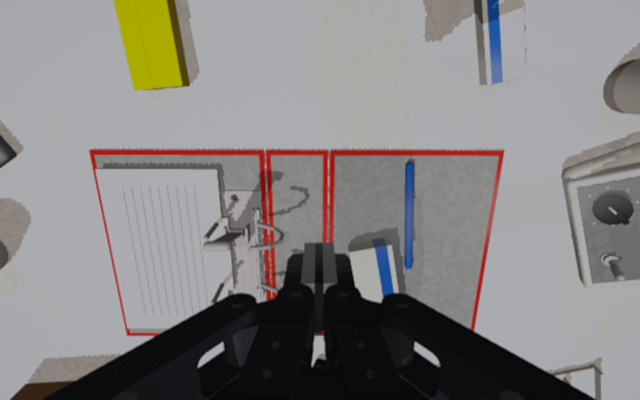

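The wrist view shows the lever around (220,235), the knob at (612,208) and the toggle at (610,262). I'll take a second view from another place, with crops.

```bash
python3 -m handwheel '[[[0,0,0],[0,-0.035,0],1],[[0,0,0],[0.005,-0.035,0],1],[[0,0,0],[0,-0.01,0],1],[[0,0,0],[0,0,0],1],[[0,0,0],[0,0,0],1]]'
python3 - <<'E'
from h import *
s=ctrl.read_state();d=ctrl.get_image("wrist");cv2.imwrite("pics/w2.png",d["pixels"][:,:,::-1]);np.save("w2.npy",cam(d,s));print(s["eef_pos"],s["tool_rot"])
a=cv2.imread("pics/w1.png")[170:320,185:335];b=d["pixels"][170:320,245:395,::-1];c=cv2.imread("pics/w1.png")[140:290,560:640]
f=lambda i,w:cv2.resize(i,(w,450),interpolation=cv2.INTER_CUBIC)
cv2.imwrite("pics/m2.png",np.vstack([np.hstack([f(a,400),f(b,400)])]));cv2.imwrite("pics/m3.png",cv2.resize(c,(320,600),interpolation=cv2.INTER_CUBIC))
E
```

```text
clock: 2.65
eef_pos: [423.6, -143.6, 248.8]
tool_rot: [3.141, 0.001, 3.033]
force: [0.2, 1.8, -0.8]
width: -0.1
gripper_force: 0.0
[ 423.63141525 -143.60178768  248.81198581] [3.14082103e+00 1.04133167e-03 3.03328788e+00]
```

View pics/m2.png

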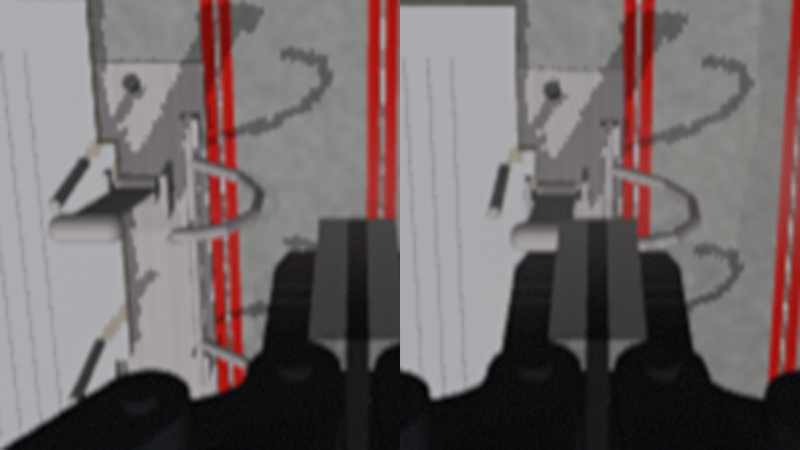

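Crops: the roll spans (50–125, 229) on the left, with its left end at (512,238) on the right. The pivot bracket is at (137,182) and (557,185).

```bash
python3 - <<'E'
from h import *
d=ctrl.get_image("wrist");A=np.load("w1.npy");B=np.load("w2.npy")
a=lambda x,y:ray(d,185+x*.375,170+y/3,A); b=lambda x,y:ray(d,245+(x-400)*.375,170+y/3,B)
yaw=np.radians(-6.5);Rf=R.from_euler('z',yaw).as_matrix();c=np.array([541.5,-103,0])
for n,p,q in(("left end",(50,230),(512,238)),("pivot",(137,182),(557,186))):
    P=tri([a(*p),b(*q)]);print(n,P,"file",Rf.T@(P-c))
P=onz(d,185+88*.375,170+229/3,86,A);print("end z86",P,Rf.T@(P-c))
P=onz(d,185+137*.375,170+182/3,14,A);print("piv z14",P,Rf.T@(P-c))
# check file corners in w1
for u,v in((91,151),(503,151)): P=onz(d,u,v,3,A);print("corner",P,Rf.T@(P-c))
E
```

```text
left end [ 487.24972717 -180.85652627   86.16336507] file [-45.08793526 -83.49735852  86.16336507]
pivot [ 502.83712125 -169.75742446   14.17412982] file [-30.8571932  -70.70506023  14.17412982]
end z86 [ 488.55188387 -167.54735556   86.        ] [-45.30078991 -70.12633275  86.        ]
piv z14 [ 503.46499471 -169.94814799   14.        ] [-30.21176528 -70.82348046  14.        ]
corner [ 395.38512051 -315.9708348     3.        ] [-121.06664902 -228.14250147    3.        ]
corner [446.72994495 138.16692617   3.        ] [-121.46173056  228.88839557    3.        ]
```

View pics/m3.png

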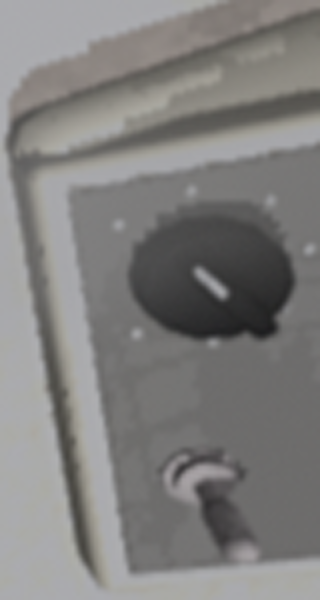

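```bash
python3 -m handwheel '[[[0,0,0],[-0.032,-0.006,0],1],[[0,0,0],[-0.032,-0.006,0],1],[[0,0,0],[-0.032,-0.006,0.02],1],[[0,0,0],[0,0,0.03],1],[[0,0,0],[0,0,0.02],1]]'
python3 -m handwheel '[[[0,0,0],[0,0,0],1],[[0,0,0],[0,0,0],1]]'
python3 - <<'E'
from h import *
s=ctrl.read_state();v=s["eef_pos"]-np.array([503.5,-170,0]);t=Rm(s["tool_rot"])
print("s",v@np.array([-.9936,.1132,0]),"lat",v@np.array([.1132,.9936,0]),v[2],t.round(3),s["force"])
E
```

```text
clock: 3.17
eef_pos: [518.5, -170.8, 176.4]
tool_rot: [3.141, 0.0, 3.037]
force: [-1.6, 0.2, 0.2]
width: 0.1
gripper_force: 0.0
clock: 3.33
eef_pos: [516.3, -171.2, 177.6]
tool_rot: [3.141, -0.003, 3.036]
force: [0.4, -0.2, -0.6]
width: -0.2
gripper_force: 0.0
s -12.836525501548275 lat 0.3021341703623952 177.63935461207078 [[-0.994  0.106 -0.002]
 [ 0.106  0.994  0.001]
 [ 0.003  0.001 -1.   ]] [ 0.40694676 -0.19918135 -0.64135618]
```

```bash
python3 -m handwheel '[[[0,0,0],[0,0,0.03],1],[[0,0,0],[0,0,0.03],1],[[0,0,0],[0,0,0.018],1],[[0,0,0],[0,0,0],1],[[0,0,0],[0,0,0],1]]'
python3 -m handwheel '[[[0,0,0],[0.006,0,0],1],[[0,0,0],[0.006,0,0],1],[[0,0,0],[0.007,0,0.001],1],[[0,0,0],[0.007,0,0.002],1],[[0,0,0],[0.007,0,0.002],1]]'
python3 - <<'E'
from h import *
d=ctrl.get_image("wrist");cv2.imwrite("pics/w3.png",d["pixels"][:,:,::-1][130:390,170:470])
E
```

```text
clock: 3.75
eef_pos: [517.2, -172.6, 101.4]
tool_rot: [3.141, 0.001, 3.034]
force: [0.1, 0.1, 0.5]
width: 0.2
gripper_force: 0.0
clock: 4.17
eef_pos: [485.1, -169.7, 96.4]
tool_rot: [-3.141, 0.005, 3.034]
force: [4.7, 0.3, 0.6]
width: -0.3
gripper_force: 1.9
```

View pics/w3.png

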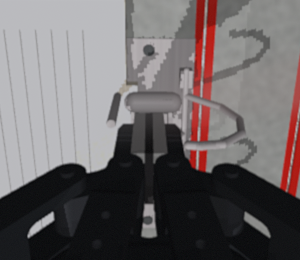

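The roll sits right in front of the fingertips and is moving with them. Continuing along the arc.

```bash
python3 -m handwheel '[[[0,0,0],[0.006,0,0.004],1],[[0,0,0],[0.006,0,0.004],1],[[0,0,0],[0.006,0,0.005],1],[[0,0,0],[0.006,0,0.007],1],[[0,0,0],[0.006,0,0.007],1]]'
python3 -m handwheel '[[[0,0,0],[0.005,0,0.008],1],[[0,0,0],[0.004,0,0.009],1],[[0,0,0],[0.003,0,0.009],1],[[0,0,0],[0,0,0],1],[[0,0,0],[0,0,0],1]]'
python3 - <<'E'
from h import *
s=ctrl.read_state();print(s["eef_pos"],s["force"])
d=ctrl.get_image("wrist")["pixels"][130:390,170:470];e=ctrl.get_image("side")["pixels"][190:340,250:420]
cv2.imwrite("pics/w4.png",np.hstack([d,cv2.resize(e,(295,260),interpolation=cv2.INTER_CUBIC)])[:,:,::-1])
E
```

```text
clock: 4.63
eef_pos: [455.0, -166.6, 68.7]
tool_rot: [-3.141, 0.003, 3.034]
force: [5.0, 0.1, 3.0]
width: -0.5
gripper_force: 3.1
clock: 5.05
eef_pos: [440.1, -164.6, 41.8]
tool_rot: [3.141, -0.004, 3.033]
force: [0.6, -0.1, 0.5]
width: -0.1
gripper_force: 0.0
[ 440.06689181 -164.57275069   41.7539133 ] [ 0.63027192 -0.11293636  0.51577511]
```

View pics/w4.png

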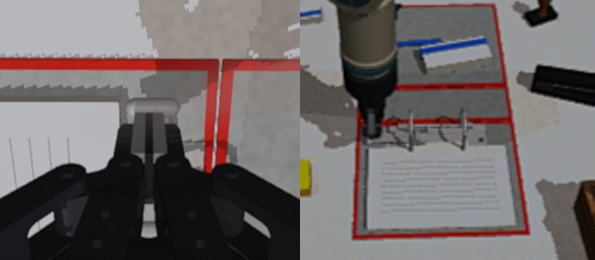

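```bash
python3 -m handwheel '[[[0,0,0],[0,0,0.002],1],[[0,0,0],[0,0,0.002],1],[[0,0,0],[0,0,0.001],1],[[0,0,0],[0,0,0.001],1],[[0,0,0],[0,0,0],1]]'
python3 -m handwheel '[[[0,0,0],[0,0,0.001],1],[[0,0,0],[0,0,0.001],1],[[0,0,0],[0,0,0],1]]'
```

```text
clock: 5.57
eef_pos: [442.1, -165.0, 37.0]
tool_rot: [-3.142, 0.0, 3.033]
force: [-1.0, 0.4, 8.7]
width: -0.4
gripper_force: 3.9
clock: 5.82
eef_pos: [442.1, -165.0, 36.2]
tool_rot: [3.141, 0.001, 3.033]
force: [-2.6, 1.6, 24.1]
width: -0.3
gripper_force: 9.7
```

```bash
python3 -m handwheel '[[[0,0,0],[0,0,-0.02],1],[[0,0,0],[0,0,-0.03],1],[[0,0,0],[0,0,-0.04],1],[[0,0,0],[0,0,-0.04],1],[[0,0,0],[0,0,-0.04],1]]'
python3 - <<'E'
from h import *
d=ctrl.get_image("wrist");A=np.load("w1.npy");f=lambda x,y,z:onz(d,560+x/4,140+y/4,z,A)
bu=f(200,475,41);kn=f(212,275,56);tip=f(242,550,63.7);print("bush",bu,"knobtop",kn,"tip",tip)
print("edges base bottom: ",f(100,585,8),f(10,160,8), "deck corners white",f(68,185,30),f(130,575,30))
s=ctrl.get_image("side");S=lambda x,y:(240+x*130/395,70+(y-295)*120/295)
print("knob tri",tri([ray(d,560+212/4,140+275/4,A),ray(s,*S(186,521))]),"toggle tri",tri([ray(d,560+220/4,140+515/4,A),ray(s,*S(245,513))]))
cv2.imwrite("pics/s2.png",np.hstack([cv2.resize(s["pixels"][230:320,275:390],(400,313)),cv2.resize(s["pixels"][100:190,270:360],(390,313),interpolation=cv2.INTER_CUBIC)])[:,:,::-1])
E
```

```text
clock: 6.23
eef_pos: [441.3, -164.6, 206.2]
tool_rot: [3.141, -0.001, 3.033]
force: [0.5, -0.4, -0.6]
width: -0.2
gripper_force: 0.0
bush [571.86720716 241.14665712  41.        ] knobtop [505.61542635 222.50657088  56.        ] tip [580.94583154 234.78107256  63.7       ]
edges base bottom:  [628.38731249 245.50889104   8.        ] [486.21840852 203.55572072   8.        ] deck corners white [487.3319635  203.79845425  30.        ] [609.80020196 235.50480056  30.        ]
knob tri [506.10883069 223.18316422  56.34545468] toggle tri [572.42832028 230.97460387  58.56160275]
```

View pics/s2.png

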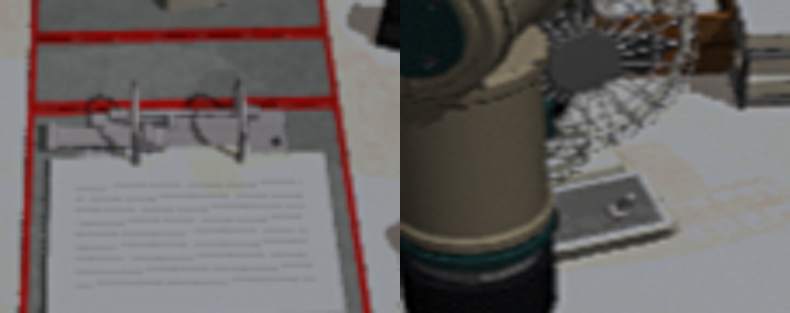

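The lever lies flat and the arches stand shut on the posts. Next is yawing the tool in place for the fan approach.

```bash
python3 -m handwheel '[[[0,0,-6.92],[0,0,0],1],[[0,0,-6.92],[0,0,0],1],[[0,0,-6.92],[0,0,0],1],[[0,0,-6.92],[0,0,0],1],[[0,0,-6.92],[0,0,0],1]]'
python3 -m handwheel '[[[0,0,-6.92],[0,0,0],1],[[0,0,-6.92],[0,0,0],1],[[0,0,-6.92],[0,0,0],1],[[0,0,-6.92],[0,0,0],1],[[0,0,-6.92],[0,0,0],1]]'
python3 -m handwheel '[[[0,0,-6.92],[0,0,0],1],[[0,0,-6.92],[0,0,0],1],[[0,0,-6.92],[0,0,0],1],[[0,0,-6.92],[0,0,0],1],[[0,0,-6.92],[0,0,0],1]]'
python3 -m handwheel '[[[0,0,-6.92],[0,0,0],1],[[0,0,0],[0,0,0],1]]'
python3 -c "
from cell import ctrl;s=ctrl.read_state();print(s['qpos'].round(2))"
```

```text
clock: 6.75
eef_pos: [441.6, -164.6, 204.1]
tool_rot: [3.141, -0.0, -2.64]
force: [-0.2, 0.9, -0.4]
width: 0.1
gripper_force: 0.0
clock: 7.17
eef_pos: [441.5, -164.5, 203.9]
tool_rot: [3.14, -0.0, -2.036]
force: [-1.0, 0.3, -1.1]
width: 0.3
gripper_force: 0.0
clock: 7.58
eef_pos: [441.7, -165.1, 204.8]
tool_rot: [-3.141, -0.001, -1.432]
force: [-0.9, 0.9, -1.2]
width: 0.2
gripper_force: 0.0
clock: 7.75
eef_pos: [442.0, -163.8, 203.9]
tool_rot: [-3.139, 0.006, -1.313]
force: [-0.1, 0.5, 0.4]
width: -0.2
gripper_force: 0.0
[ 0.99  0.64 -1.05  2.03  0.72  0.89  2.94]
```

Joint 7 sits at its limit, so I'll take the mirrored grasp yaw instead, half a turn back.

```bash
for i in 1 2 3 4 5; do python3 -m handwheel '[[[0,0,7.15],[0,0,0],1],[[0,0,7.15],[0,0,0],1],[[0,0,7.15],[0,0,0],1],[[0,0,7.15],[0,0,0],1],[[0,0,7.15],[0,0,0],1]]' | grep -E "eef|rot|clock"; done
python3 -m handwheel '[[[0,0,0],[0,0,0],1],[[0,0,0],[0,0,0],1]]'
python3 -c "
from cell import ctrl;s=ctrl.read_state();print(s['qpos'].round(2))"
```

```text
clock: 8.17
eef_pos: [441.5, -165.3, 204.1]
tool_rot: [3.141, -0.001, -1.952]
clock: 8.58
eef_pos: [441.7, -165.4, 204.5]
tool_rot: [-3.141, -0.0, -2.576]
clock: 9.0
eef_pos: [442.0, -165.5, 204.7]
tool_rot: [-3.14, 0.001, 3.083]
clock: 9.42
eef_pos: [442.2, -165.6, 205.0]
tool_rot: [3.141, 0.003, 2.459]
clock: 9.83
eef_pos: [442.3, -165.7, 205.2]
tool_rot: [3.139, 0.002, 1.835]
clock: 10.0
eef_pos: [442.2, -165.2, 204.9]
tool_rot: [3.14, 0.002, 1.847]
force: [0.3, 0.5, -0.5]
width: -0.5
gripper_force: 0.0
[ 0.41  0.44 -0.15  2.05  0.11  0.66  0.46]
```

```bash
python3 -m handwheel '[[[0,0,0],[0.024,0.028,0],1],[[0,0,0],[0.024,0.028,0],1],[[0,0,0],[0.024,0.028,0],1],[[0,0,0],[0.024,0.028,0],1],[[0,0,0],[0.024,0.028,0],1]]'
python3 -m handwheel '[[[0,6.43,0],[0.012,0.028,0],1],[[0,6.43,0],[0.012,0.028,0],1],[[0,6.43,0],[0.012,0.028,0],1],[[0,6.43,0],[0,0.028,0],1],[[0,6.43,0],[0,0.018,0],1]]'
python3 -m handwheel '[[[0,6.43,0],[0,0,0],1],[[0,6.43,0],[0,0,0],1],[[0,0,0],[0,0,0],1],[[0,0,0],[0,0,0],1]]'
python3 - <<'E'
from h import *
s=ctrl.read_state();d=ctrl.get_image("wrist");cv2.imwrite("pics/w5.png",d["pixels"][:,:,::-1]);np.save("w5.npy",cam(d,s));print(s["qpos"].round(2),s["eef_pos"])
print(Rm(s["tool_rot"]).round(3))
E
```

```text
clock: 10.42
eef_pos: [545.1, -10.2, 204.7]
tool_rot: [3.14, 0.0, 1.847]
force: [0.4, -0.7, 0.5]
width: 0.0
gripper_force: 0.0
clock: 10.83
eef_pos: [662.7, 59.6, 210.0]
tool_rot: [3.133, -0.566, 1.853]
force: [-0.1, 0.8, 0.2]
width: 0.1
gripper_force: 0.0
clock: 11.17
eef_pos: [659.3, 56.0, 205.9]
tool_rot: [-3.138, -0.784, 1.841]
force: [-0.8, 1.0, 0.6]
width: -0.3
gripper_force: 0.0
[ 0.43  0.96 -0.49  1.32 -0.35  1.25  0.51] [659.31213208  56.00763271 205.88227494]
[[-0.189  0.963 -0.192]
 [ 0.682  0.269  0.68 ]
 [ 0.706 -0.002 -0.708]]
```

View pics/w5.png

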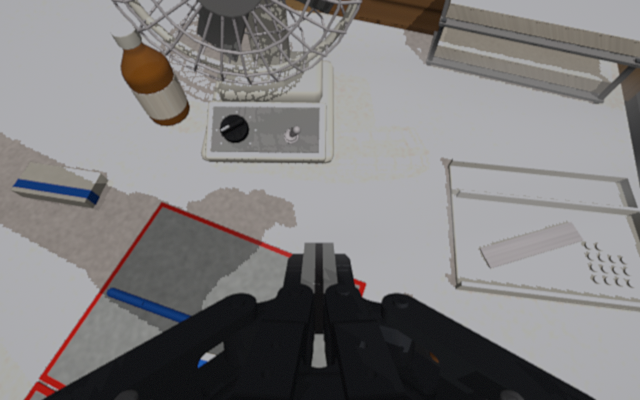

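The view shows the knob at (235,128), the bat at about (293,132) and the guard's lower rim near (240,98). Now taking numeric measurements of the blobs.

```bash
python3 - <<'E'
from h import *
d=ctrl.get_image("wrist");A=np.load("w1.npy");B=np.load("w5.npy")
g=cv2.cvtColor(d["pixels"],cv2.COLOR_RGB2GRAY)
m=np.zeros_like(g);m[112:146,216:254]=g[112:146,216:254]<60
_,_,st,ce=cv2.connectedComponentsWithStats(m);k=1+st[1:,4].argmax();print("knob",st[k],ce[k])
print(g[118:146,280:308:1])
kt=tri([ray(d,560+212/4,140+275/4,A),ray(d,*ce[k],B)]);print("knob tri",kt,"z55",onz(d,*ce[k],54,B))
m=(g[95:170,195:340]>190).astype(np.uint8)
# guard rim bottom and deck edges along column samples
for u in (205,225,245,265,285,305,320): print(u,g[85:168:2,u].tolist())
E
```

```text
knob [220 118  29  28 578] [234.56228374 131.09861592]
[[115 115 115 114 115 115 116 115 115 115 115 115 115 115 115 115 116 116
  114 115 115 115 115 115 116 115 115 115]
 [115 116 115 115 115 115 115 115 115 115 115 115 116 115 116 115 115 116
  115 115 115 115 115 116 115 115 115 115]
 [115 115 115 115 114 115 115 115 116 115 115 116 114 116 115 116 115 115
  115 116 115 115 115 115 114 116 115 115]
 [115 115 115 115 115 115 115 114 115 114 115 115 114 115 115 115 115 116
  115 114 115 116 115 116 115 115 115 115]
 [115 115 115 115 115 115 115 116 115 116 115 115 115 116 116 115 115 115
  115 115 115 115 115 115 116 115 115 115]
 [115 116 115 116 115 114 115 115 115 115 115 115 115 116 115 114 115 115
  115 116 115 114 115 115 115 116 116 115]
 [115 115 115 115 115 115 115 116 114 115 115 116 115 116 115 115 115 115
  115 115 115 115 115 115 116 115 115 115]
 [115 114 115 115 114 115 114 116 115 115 115 115 115 115 115 115 115 115
  115 114 115 115 115 116 115 115 115 115]
 [115 115 115 115 116 115 115 115 115 115 114 116 115 116 115 115 115 116
  115 115 115 116 115 114 115 115 1
[... 3098 characters left out ...]
24, 124, 117, 123, 112, 159, 174, 174, 135, 82, 150, 175]
285 [124, 122, 152, 167, 166, 119, 157, 143, 131, 114, 157, 175, 165, 123, 115, 115, 115, 115, 115, 114, 115, 115, 115, 114, 128, 140, 158, 154, 141, 143, 122, 119, 122, 125, 122, 157, 175, 174, 155, 93, 133, 175]
305 [172, 172, 172, 172, 172, 168, 158, 144, 132, 118, 146, 174, 171, 125, 116, 115, 116, 115, 115, 116, 115, 116, 115, 115, 115, 116, 116, 123, 124, 122, 118, 116, 115, 117, 122, 127, 174, 174, 165, 104, 105, 174]
320 [158, 157, 157, 156, 150, 137, 122, 114, 132, 162, 171, 174, 173, 171, 172, 173, 175, 175, 175, 175, 175, 175, 175, 175, 175, 175, 175, 175, 174, 175, 175, 174, 174, 174, 174, 174, 173, 174, 170, 111, 97, 174]
```

```bash
python3 - <<'E'
from h import *
d=ctrl.get_image("wrist");A=np.load("w1.npy");B=np.load("w5.npy");s=ctrl.read_state();B2=cam(d,s);print(np.abs(B-B2).max())
f=lambda x,y:ray(d,560+x/4,140+y/4,A)
for n,a,b,z in(("knobtop",(212,275),(235,127.5),56),("bush",(200,475),(290.5,139),41),("tip",(242,550),(295.8,131.5),63.7)):
    print(n,"w5",onz(d,*b,z,B).round(1),"tri",tri([f(*a),ray(d,*b,B)]).round(1))
for uv,z in(((203,160),5),((330,162),5),((209,155),27),((325,157),27)): print(uv,onz(d,*uv,z,B).round(1))
print("rim foot if z113",onz(d,247,103,113,B).round(1),onz(d,247,103,100,B).round(1),onz(d,247,103,126,B).round(1))
E
```

```text
4.4824692146972325
knobtop w5 [516.6 225.5  56. ] tri [510.9 232.9  44.7]
bush w5 [575.6 237.3  41. ] tri [573.8 242.   37.3]
tip w5 [584.9 232.3  63.7] tri [583.3 236.7  59.8]
(203, 160) [471.2 203.8   5. ]
(330, 162) [621.5 242.3   5. ]
(209, 155) [487.7 200.4  27. ]
(325, 157) [617.3 233.3  27. ]
rim foot if z113 [546.3 215.5 113. ] [539.5 226.1 100. ] [553.1 204.8 126. ]
```

```bash
python3 -m handwheel '[[[0,0,0],[0.015,0.001,0.03],1],[[0,0,0],[0.0145,0.0006,0.03],1],[[0,0,0],[0,0,0.035],1],[[0,0,0],[0,0,0.035],1],[[0,0,0],[0,0,0.03],1]]'
python3 -m handwheel '[[[0,0,0],[0,0,0],1],[[0,0,0],[0,0,0],1]]'
python3 - <<'E'
from h import *
P=[];
for i in range(4):
    s=ctrl.read_state();d=ctrl.get_image("wrist");P.append(cam(d,s));print(s["eef_pos"].round(1),s["tool_rot"].round(3))
B=np.mean(P,0);np.save("w6.npy",B)
cv2.imwrite("pics/w6.png",d["pixels"][:,:,::-1])
print("pred tip",proj(d,(583.5,233.6,63.7),B),"bush",proj(d,(573.7,239.5,41),B),"knob",proj(d,(510.5,224,56),B))
g=cv2.cvtColor(d["pixels"],cv2.COLOR_RGB2GRAY);u,v=map(int,proj(d,(583.5,233.6,63.7),B))
np.set_printoptions(linewidth=250);print(u,v);print(g[v-24:v+40:2,u-40:u+40:2])
E
```

```text
clock: 11.73
eef_pos: [623.5, 191.4, 117.5]
tool_rot: [3.136, -0.783, 1.855]
force: [0.1, 1.0, -0.8]
width: -0.2
gripper_force: 0.0
clock: 11.9
eef_pos: [622.9, 191.1, 117.2]
tool_rot: [3.141, -0.785, 1.853]
force: [-0.2, 0.5, 0.1]
width: -0.2
gripper_force: 0.0
[622.9 191.1 117.2] [ 3.141 -0.785  1.853]
[624.7 189.2 117.7] [ 3.138 -0.784  1.852]
[625.7 188.  117.9] [ 3.137 -0.783  1.85 ]
[626.1 187.2 117.8] [ 3.137 -0.783  1.849]
pred tip (np.float64(274.92264778276194), np.float64(213.6020082330206)) bush (np.float64(268.29341143638453), np.float64(216.03928184236455)) knob (np.float64(169.3971055978982), np.float64(203.75573396573827))
274 213
[[119 120 119 ... 121 122 120]
 [119 119 119 ... 122 122 120]
 [120 120 119 ... 123 122 120]
 ...
 [116 115 114 ... 104 104 105]
 [125 128 128 ... 103 104 104]
 [125 128 128 ... 103 104 104]]
```

```bash
python3 - <<'E'
from h import *
im=cv2.imread("pics/w6.png");g=cv2.cvtColor(im,cv2.COLOR_BGR2GRAY)
print("cols 220..318 step2, rows from 176")
for v in range(176,262,3): print(v,"".join(" .:-=+*#%@"[min(9,int(x)//20)] for x in g[v,220:320:2]))
m=np.zeros_like(g);m[170:250,130:215]=g[170:250,130:215]<60
_,_,st,ce=cv2.connectedComponentsWithStats(m);k=1+st[1:,4].argmax();print("knob",st[k],ce[k])
E
```

```text
cols 220..318 step2, rows from 176
176 +++++*+*+*++**++*++++**************************#%%
179 **+++++++*+*++**+****+**+**++*****************+#%%
182 ****+++*++*+*+++*+*+**+**+********************+#%%
185 *+**+*+++*++**+*++********+********************#%%
188 *+*++*+*+++***++*******************************#%%
191 +++++**++++****+*******************************%%%
194 +++++*+**+++***********************************%%%
197 ++*++++*++**+******++***+=-=+******************%%%
200 *+++++**+*****+*******+*++++++*****************%%%
203 ***+****+***********=*%%+==*##*+***************%%%
206 =++*=-=+++***********%%#=-*%%%#+***************%%%
209 -==========-==*****##%%*-=*#%##+**=+***********%%%
212 --=========---====**#%%%=-=+*++-===++**********%%%
215 --==========---=====##%#*++==+=---==+**********%%%
218 --==========---======+++++==+-------=====++****%%%
221 ---==========--========++===----------=========%%%
224 -----==---==-------==---=----------------======*##
227 -------==--==-----=--===-====----=------=======***
230 =-============----============-===----=========#**
233 ---------====---==============--===============***
236 ******+++++++++++++++++++++=+++++======+=======***
239 **********##**#****#*****##***********************
242 ***********************************##**##*****+*++
245 ==========++=+++++++++++++++++++++++++++++++++++::
248 *************************++++++++++++#%#++++++++::
251 **************************+**********%%%%%++++++::
254 ************************************+-----=+++++::
257 ********************************%##-.....:++++++::
260 ******************************%%%%-......-+++++=..
knob [ 155  177   49   45 1599] [179.60600375 199.11507192]
```

```bash
python3 - <<'E'
from h import *
d=ctrl.get_image("wrist");B=np.load("w6.npy");A=np.load("w1.npy");B5=np.load("w5.npy");TC=d["T_tool_cam"]
t=onz(d,276,206.5,63.7,B);print("tip",t,"bush",onz(d,265,211.5,41,B),"knobtop",onz(d,180,196,56,B))
print("tri 56",tri([ray(d,276,206.5,B),ray(d,295.8,131.5,B5)]),"tri 3",tri([ray(d,276,206.5,B),ray(d,295.8,131.5,B5),ray(d,560+242/4,140+550/4,A)]))
T=B@np.linalg.inv(TC);print("tip in tool",(np.linalg.inv(T)@np.r_[t,1])[:3], "3way",(np.linalg.inv(T)@np.r_[tri([ray(d,276,206.5,B),ray(d,295.8,131.5,B5),ray(d,560+242/4,140+550/4,A)]),1])[:3],T[:3,3])
# rim edge profile near foot column: rows above deck
im=cv2.imread("pics/w6.png");g=cv2.cvtColor(im,cv2.COLOR_BGR2GRAY)
for v in range(90,180,4): print(v,"".join(" .:-=+*#%@"[min(9,int(x)//20)] for x in g[v,120:340:3]))
E
```

```text
tip [582.50175255 238.56006033  63.7       ] bush [570.21938693 242.20554191  41.        ] knobtop [514.69697365 231.33260889  56.        ]
tri 56 [578.17771665 246.88653221  43.9657517 ] tri 3 [582.8339245  238.01788268  59.81917775]
tip in tool [  4.03092976 -27.28576955  80.08837288] 3way [  0.85697585 -27.12499973  82.40467888] [624.89015402 188.87901665 117.64324814]
90 %#%%%++====:==-##*+++#####***#*+*=*****==*#*****==%%%+*#*+++***##*=%**%#**
94 #*%%%%#+===:---#***+++##**#*++%###+**++#+##*###*%*%%%#*+*#**+##*+##%+****%
98 %**%%%%++-=-:-=#**##*###**+++###%%%%+*#%**#*%***%%*##%%%=+******%%#%+**#%%
102 ########*#########**++==*###*@#%##%%%+**##+%%%@##%%%%%***+*+++=++*****%%%%
106 @%%%#+***++++-****####+++#%#%%%%%%%%%#+****%%#**+*%%#**++**%%%%%%*++*%%%%%
110 =+#%#**%%#+=%#**#######+++*#%%#%%#%%%%%#+*#%%%%%+++***=*+%%%%%%#*+*%%%%%%%
114 %*+++++##%*+##**#%%%%@##+++****%%%#*#%%%%+**%%%##*+*++**#%%%%#**#%#%%%%%%%
118 ##%%**=**+++=+*++*#*+**%*+++%%%%%%%%*++%%%#+****#*+=****%%%%***%%%#%%%%%%%
122 *%%%%%#**=*++=**+=*%%%%%%*=++%%%%%####****+++**++**%%*######+%%%%%#%%%%%%%
126 ***#%%%#+#***
[... 388 characters left out ...]
%%%%%#**##%%*-:-+###%%%%###**+====+=************************%%%%%%#%
150 .:=%%%%%%%%%%%%%%%%#**+**+=+=++=*++++++*+++++++++++++++++++++++++%%%%%%%#%
154 :.+%%%%%%%%%%%%%%%%%%%%%%%#%%%%%%#%%%%%%%%%%%%%##%###%#%%#%%%%%%%%%%%%%%#%
158 ::%%%%%%%%%%%%%%%%%%%%%%%%%%%%%%%%%%%%%%%%%%%%%%%%%%%%%%%%%%%%%%%%%%%%%%#%
162 :+%%%%%%%%*******#**##*##########%#%%%%%%#%%%%%%%%%%%%%%%%%%%%%%%%%%%%%%#%
166 +%%%%%%%%%*************+**+*****+*******+*******+*++********+++++%%%%%%%#%
170 %%%%%%%%%%***********##+**+*************+*****++*+*****+++*******%%%%%%%#%
174 %%%%%%%%%%*************+**+*****+*++*++***+++*+++***+************%%%%%%%#%
178 %%%%%%%%%#****%**-:..:-+****##*****+++++*+++++***++***+**********%%%#%%%#%
```

```bash
python3 - <<'E'
from h import *
d=ctrl.get_image("wrist");B=np.load("w6.npy");o=np.array([.249,-.968,0]);F=np.array([572,242,0])
for z in (100,105,110,115,120,126):
    for v in(148,151): P=onz(d,200,v,z,B);print(z,v,P.round(1),"out",round((P-F)@o,1),end=" | ")
    print()
E
```

```text
100 148 [537.4 246.7 100. ] out -13.2 | 100 151 [538.3 244.8 100. ] out -11.1 | 
105 148 [540.4 243.9 105. ] out -9.7 | 105 151 [541.3 242.  105. ] out -7.6 | 
110 148 [543.4 241.  110. ] out -6.2 | 110 151 [544.3 239.2 110. ] out -4.2 | 
115 148 [546.5 238.2 115. ] out -2.7 | 115 151 [547.3 236.4 115. ] out -0.8 | 
120 148 [549.5 235.3 120. ] out 0.8 | 120 151 [550.3 233.7 120. ] out 2.7 | 
126 148 [553.2 231.9 126. ] out 5.0 | 126 151 [553.9 230.3 126. ] out 6.8 |
```

```bash
python3 -m handwheel '[[[0,0,0],[-0.002,0,0.015],1],[[0,0,0],[0,0,0.015],1],[[0,0,0],[0,0,0.015],1],[[0,0,0],[0,0,0.01],1],[[0,0,0],[0,0,0],1]]'
python3 -m handwheel '[[[0,0,0],[0,0,0.008],1],[[0,0,0],[0,0,0.008],1],[[0,0,0],[0,0,0.003],1],[[0,0,0],[0,0,0],1],[[0,0,0],[0,0,0],1]]'
python3 - <<'E'
from h import *
P=[]
for i in range(4):
    s=ctrl.read_state();d=ctrl.get_image("wrist");P.append(cam(d,s));print(s["eef_pos"].round(1),s["force"].round(1))
B=np.mean(P,0);np.save("w7.npy",B);cv2.imwrite("pics/w7.png",d["pixels"][:,:,::-1])
TC=d["T_tool_cam"];print("tip expected px",proj(d,(5,-27,7),TC),"fingertip",proj(d,(11,-14,17),TC),proj(d,(-11,-14,17),TC))
g=cv2.cvtColor(d["pixels"],cv2.COLOR_RGB2GRAY)
for v in range(190,330,4): print(v,"".join(" .:-=+*#%@"[min(9,int(x)//20)] for x in g[v,170:370:2]))
E
```

```text
clock: 12.62
eef_pos: [613.0, 225.0, 75.0]
tool_rot: [-3.139, -0.787, 1.846]
force: [0.0, 1.2, -0.1]
width: 0.0
gripper_force: 0.0
clock: 13.03
eef_pos: [610.8, 236.6, 62.3]
tool_rot: [-3.142, -0.786, 1.846]
force: [0.5, 0.8, 0.7]
width: -0.0
gripper_force: 0.0
[610.8 236.6  62.3] [0.5 0.8 0.7]
[611.1 236.4  62.5] [ 0.3 -0.7 -1.2]
[611.2 236.3  62.5] [-0.3  0.  -0.4]
[611.2 236.3  62.5] [-0.3 -0.2  0.2]
tip expected px (np.float64(256.3809264192826), np.float64(259.60554804967353)) fingertip (np.float64(287.5757298850556), np.float64(237.50988630193757)) (np.float64(288.90453614776214), np.float64(279.2980249879291))
190 *************************************************************************%@@@@@%#@@@@@%#@@%%@@@@@@@@
194 *************************************************************************%@@@@@%#@@@@@%#@@@@@@@@@@@@
198 *************************************************************************@@@@@@%%@@@@@%#@@@@@@@@@@@@
202 *************************************************************************%@@@@@%%@@@@@%#@@@@@@@@@@%@
206 ***************************************************
[... 2499 characters left out ...]
.. .... .....-+-:.. ... .................  . ..  .....................
306 ++++++++++++++++++=-: ............. ....... .  .......................   .. .  .....................
310 ***************+-. ............... ......   . . ......................    .     ............. ......
314 ************=:.........................   .   ........................    .     ....................
318 ********+-. ...................... ...     ........ .................      ..   ....................
322 ####*=. ........... ........... ..    ... .........  .. ...         .    . .  .            . .......
326 #+:. ........................   .  .. . ...........................      .  .     ..................
```

The bat tip sits at about (258,256), as predicted, and the finger face lies about 9 mm beside it. Now the sideways push.

```bash
python3 -m handwheel '[[[0,0,0],[0,-0.003,0],1],[[0,0,0],[0,-0.003,0],1],[[0,0,0],[0,-0.002,0],1],[[0,0,0],[0,-0.002,0],1],[[0,0,0],[0,-0.002,0],1]]'
python3 -m handwheel '[[[0,0,0],[0,-0.002,0],1],[[0,0,0],[0,-0.002,0],1],[[0,0,0],[0,-0.002,0],1],[[0,0,0],[0,-0.002,0],1]]'
python3 -m handwheel '[[[0,0,0],[0,-0.002,0],1],[[0,0,0],[0,-0.001,0],1],[[0,0,0],[0,0,0],1],[[0,0,0],[0,0,0],1]]'
python3 - <<'E'
from h import *
s=ctrl.read_state();d=ctrl.get_image("wrist");print(s["eef_pos"],s["force"]);cv2.imwrite("pics/w8.png",d["pixels"][:,:,::-1])
g=cv2.cvtColor(d["pixels"],cv2.COLOR_RGB2GRAY)
for v in range(226,298,4): print(v,"".join(" .:-=+*#%@"[min(9,int(x)//20)] for x in g[v,170:370:2]))
E
```

```text
clock: 13.65
eef_pos: [600.8, 233.5, 62.6]
tool_rot: [3.138, -0.785, 1.846]
force: [5.6, 1.5, 0.1]
width: 0.3
gripper_force: 2.2
clock: 13.98
eef_pos: [594.0, 231.1, 63.7]
tool_rot: [3.136, -0.785, 1.847]
force: [0.8, -0.3, 2.1]
width: -0.1
gripper_force: 0.6
clock: 14.32
eef_pos: [587.8, 230.4, 61.9]
tool_rot: [-3.14, -0.786, 1.846]
force: [0.8, -0.6, -0.3]
width: -0.1
gripper_force: 0.0
[587.77412267 230.3982688   61.92505572] [ 0.83694218 -0.62202919 -0.29031124]
226 .......   ..   -*******************************************************************************#@@@@
230 ........   ..   =****=++*=--==+===-==++********************************************************#%@@@
234 ........   ...  .*=-=-=======================++**************++======++====********************#%@@@
238 ....   .......   :=====-=============================++***+=================+*******************%@@@
242 .   ..........   .=-====**===================================+++++++=====----+++****************@@@@
246  ............    -========================================+++++++++++++++:::-+++++===++********#@@@@
[... 560 characters left out ...]
============================:.......=+++++=...:+++===-.:::...-====****
274 ...:--====--=====+*=======================================........===+++=....=++===-........====****
278 -------=-=-===-==========================================:.......:=====+=....=======........-===****
282 ==-------=--=-===-=-=====================================........:======-....=======........:===****
286 ===========-=-==========================================-.......... .:==- ...==-.. ..........-==****
290 ============---=---=-=---=============================-......... .  .. :-....=.... ............=****
294 #############**********###****+-:.......-+**********+=............................. ...........:****
```

Force rose to 5.6 N and then dropped, so the bat has snapped over. Retreating.

```bash
python3 -m handwheel '[[[0,0,0],[0,0.005,0],1],[[0,0,0],[0,0.010,0],1],[[0,0,0],[0,0.010,0],1],[[0,0,0],[0,0,-0.01],1],[[0,0,0],[0,0,-0.02],1]]'
python3 -m handwheel '[[[0,0,0],[0.002,0,-0.03],1],[[0,0,0],[0,0,-0.014],1],[[0,0,0],[0,0,0],1],[[0,0,0],[0,0,0],1],[[0,0,0],[0,0,0],1]]'
python3 - <<'E'
from h import *
d=ctrl.get_image("wrist");cv2.imwrite("pics/w9.png",d["pixels"][:,:,::-1])
g=cv2.cvtColor(d["pixels"],cv2.COLOR_RGB2GRAY)
for v in range(188,242,3): print(v,"".join(" .:-=+*#%@"[min(9,int(x)//20)] for x in g[v,140:320:2]))
e=ctrl.get_image("side")["pixels"];a=cv2.imread("pics/side0.png")[:,:,::-1];D=cv2.absdiff(e,np.ascontiguousarray(a)).max(2)
for n,(r,c) in {"fan guard":(slice(80,145),slice(278,340)),"lever":(slice(255,275),slice(285,312))}.items(): print(n,(D[r,c]>50).mean())
m=np.zeros_like(g);m[160:250,130:215]=g[160:250,130:215]<60
_,_,st,ce=cv2.connectedComponentsWithStats(m);k=1+st[1:,4].argmax();print("knob",st[k],ce[k])
E
```

```text
clock: 14.78
eef_pos: [616.6, 218.6, 83.0]
tool_rot: [-3.138, -0.788, 1.847]
force: [-0.8, 0.2, 0.1]
width: -0.2
gripper_force: 0.0
clock: 15.2
eef_pos: [625.4, 188.8, 115.7]
tool_rot: [-3.14, -0.787, 1.846]
force: [-0.5, 0.6, 0.3]
width: -0.2
gripper_force: 0.0
188 %%%#*****+:..............  . :+***+***++*+++*+++*+**+***********************************%%
191 %%%#****+.................  . .+*+++++***++*+++++++*****++******************************%%
194 %%%*****-...............   ..  -*++++++++*++++****++*++*********************************%%
197 %%%*****..... .......    ..... .+++++++****++*+*******++++*******+**********************%%
200 %%%***%+.. :*#....    ........  +*++*%*++++**+**+***=------=**+*####*+******************%%
203 %%%****-:+%%#-..    .........   +**+**+++++**+******=--=+++==+*#%##%%#******************%%
206 %%%***+#%#=.     ............  :**++**+*******++*****=+#%%#*+++*##%%###*****************%%
209 %%%****+:      ..............  =*+++**+=+===++-===++++*#%%#*++++++#%%#%*****************%%
212 %@#*****+: ................   =**+=+*==---=========---=****++++++++#%*+==
[... 288 characters left out ...]
=========++#%%
224 %%*******#*******+++++***++-----+=======---==========----=======--------================*%
227 %%****************+++**+=---------=--==----------------------=------------====-========+**
230 %#***********+**==+=-------------------==---=========-----=======------=-==============+#*
233 %***********+--============----------====-==---=======--=--========----==-=============+#*
236 #**#%%%%%%%%#*+++++++++++=++=============----=----===----==---=----===---=-============+**
239 #*#***###%%%@#*##########*###********#*********************************************+******
fan guard 0.16352357320099256
lever 0.08703703703703704
knob [ 154  179   50   44 1629] [179.422345   200.62124002]
```

The bat tip is now on the knob side of its bush (254 against 272; before it was 276 against 265). The knob hasn't moved and the arm is clear of everything. Handing in.

```bash
python3 -c "
from cell import ctrl;print(ctrl.finish_job())"
```

```text
the job is handed in; nothing more can be done
None
```

I pressed the lever down until it clicked and the rings shut, then flipped the fan's toggle to on, and handed the job in at about 15 s of 43 s; the hand-in gave no verdict back.

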